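# Push a batch of sample bottles into the tray with the straightedge and shut the gate

### The job

Take the handled straightedge from its rubber mat and use it to push the five amber sample bottles together into the open steel tray, until all of them stand inside, clear of the gate; only the straightedge should move them in, the gripper must not touch them, and none may fall over. Then stand the straightedge back on its mat and swing the tray's gate fully shut behind the bottles, leaving the other things on the bench where they are.

Things in the scene. Friction and masses are not known exactly. Their poses are not given: they have to be found in the camera images.
- tray: Bottomless steel tray fixed to the bench, three upright walls, 3 mm thick, 36 mm high (no floor or step). Inside 214 mm wide (x), 95 mm deep (y). Origin on the bench in the middle of the open mouth; +y points into the tray: side walls' inner faces at x = -107 and 107 mm, back wall's at y = 95 mm, walls start at y = 0, the -x one with a 20 mm lip flared outward at 45 degrees; z up.
- gate (a joint): Angle of the tray's gate, rad: 0 = shut across the mouth (stop), 1.57 = square to the mouth, in line with the +x wall, 1.95 = wide open (stop). Starts at 1.6 to 1.8. Stiff hinge (0.05 N m), stays where left; push it with a fingertip on its outer side. At angle q it runs from the hinge along (-cos q, -sin q) in the tray's x, y; its outer side faces (sin q, -cos q).
- gate_hinge (a point): The gate's upright hinge axis, 20 mm above the bench, at x = 111, y = -4 mm in the tray's frame, at the mouth's +x corner; axes as the tray's.
- gate_end (a point): Free end of the gate, 217 mm from the hinge axis, half-way up. The gate is a flat steel strip 3 mm thick, from 3 to 37 mm above the bench; at this end a lip is bent 16 mm to the outer side, so push between hinge and lip.
- straightedge_grip (a point): Middle of the grey handle, 62 mm above the tool's underside. The tool: an aluminium angle 190 mm long (x), 260 g, standing on its 4 mm foot (y = -13 to 33 mm). Its upright pushing face, 40 mm high, lies 33 mm from here towards +y. The handle is an upright plate 70 mm long (x), 14 mm thick (y), top 88 mm above the underside; pinch it across y from above. z up.
- mat: Black rubber mat fixed on the bench, 240 x 140 mm (x, y) and 2 mm thick, on which the straightedge stands. Origin at the centre of its underside, on the bench.
- bottle1: Amber 60 ml sample bottle with a white cap, 42 mm in diameter, 78 mm high, about 115 g, standing on the bench in front of the tray's mouth; one of five alike. Origin at the centre of its underside; z up.
- bottle2: Amber 60 ml sample bottle with a white cap, 42 mm in diameter, 78 mm high, about 115 g, standing on the bench in front of the tray's mouth; one of five alike. Origin at the centre of its underside; z up.
- bottle3: Amber 60 ml sample bottle with a white cap, 42 mm in diameter, 78 mm high, about 115 g, standing on the bench in front of the tray's mouth; one of five alike. Origin at the centre of its underside; z up.
- bottle4: Amber 60 ml sample bottle with a white cap, 42 mm in diameter, 78 mm high, about 115 g, standing on the bench in front of the tray's mouth; one of five alike. Origin at the centre of its underside; z up.
- bottle5: Amber 60 ml sample bottle with a white cap, 42 mm in diameter, 78 mm high, about 115 g, standing on the bench in front of the tray's mouth; one of five alike. Origin at the centre of its underside; z up.
- reservoir: Bystander: clear glass reservoir bottle, 86 mm in diameter, 180 mm high, beyond the tray. Origin at the centre of its underside.
- tipbox: Bystander: box with clear lid, 87 x 127 x 75 mm (x, y, z). Origin at the centre of its underside.
- jar: Bystander: white jar with black cap, 64 mm in diameter, 85 mm high. Origin at the centre of its underside.

How it is judged (in metres and radians):
On the way:
1. all five bottles stand inside the tray while its gate is still open (x of bottle1 in the frame of tray between -0.094 and 0.094 m and y of bottle1 in the frame of tray between 0.018 and 0.085 m and angle between each of bottle1, bottle2, bottle3, bottle4, bottle5's own z axis and vertical below 0.12 rad and x of bottle2 in the frame of tray between -0.094 and 0.094 m and y of bottle2 in the frame of tray between 0.018 and 0.085 m and x of bottle3 in the frame of tray between -0.094 and 0.094 m and y of bottle3 in the frame of tray between 0.018 and 0.085 m and x of bottle4 in the frame of tray between -0.094 and 0.094 m and y of bottle4 in the frame of tray between 0.018 and 0.085 m and x of bottle5 in the frame of tray between -0.094 and 0.094 m and y of bottle5 in the frame of tray between 0.018 and 0.085 m and value of joint gate above 1.2 rad), for 0.2 s.
At the end, for the whole second after the job is handed in: All five bottles stand upright (within 0.12 rad) inside the tray, their centres 18 mm or more behind the mouth line and between the side walls; the gate is within 0.06 rad of shut; the straightedge stands on its foot (within 0.12 rad) with its handle over the mat (x of bottle1 in the frame of tray between -0.094 and 0.094 m and y of bottle1 in the frame of tray between 0.018 and 0.085 m and angle between each of bottle1, bottle2, bottle3, bottle4, bottle5, straightedge_grip's own z axis and vertical below 0.12 rad and x of bottle2 in the frame of tray between -0.094 and 0.094 m and y of bottle2 in the frame of tray between 0.018 and 0.085 m and x of bottle3 in the frame of tray between -0.094 and 0.094 m and y of bottle3 in the frame of tray between 0.018 and 0.085 m and x of bottle4 in the frame of tray between -0.094 and 0.094 m and y of bottle4 in the frame of tray between 0.018 and 0.085 m and x of bottle5 in the frame of tray between -0.094 and 0.094 m and y of bottle5 in the frame of tray between 0.018 and 0.085 m and value of joint gate below 0.06 rad and x of straightedge_grip in the frame of mat between -0.12 and 0.12 m and y of straightedge_grip in the frame of mat between -0.07 and 0.07 m and z of straightedge_grip in the frame of mat between 0.055 and 0.072 m); the robot touches nothing.
It fails at once if a bottle falls over (angle between any of bottle1, bottle2, bottle3, bottle4, bottle5's own z axis and vertical above 0.6 rad).
It fails at once if the gripper or arm touches a bottle (contact force between any of the fingers, the arm and bottle1 above 0.5 N or contact force between any of the fingers, the arm and bottle2 above 0.5 N or contact force between any of the fingers, the arm and bottle3 above 0.5 N or contact force between any of the fingers, the arm and bottle4 above 0.5 N or contact force between any of the fingers, the arm and bottle5 above 0.5 N).
It fails at once if a bystander is moved more than 20 mm (distance of any of reservoir, tipbox, jar from where it was at the start of the episode above 0.02 m).
It also fails if it takes over 70 s, if anything falls off the work surface, if the arm or the gripper's body presses on something with over 40 N, if the wrist force passes 120 N, or if a joint passes its speed limit or range.

### The arm

A 6-joint arm with a two-finger parallel gripper is mounted at the origin on the work surface. World frame = base frame: x ahead of the robot, y to its left, z up, the work surface at z = 0. Lengths are in m, angles in degrees, forces in N, time in s.
With the tool pointing down it reaches from about 0.375 to 0.975 m from the base axis. Payload 3.8 kg.
Tool frame: the origin (TCP) lies on the centre line of the jaws, within the pads' length; the fingertips stand 17 mm ahead of it and the grasp point (between the pads) lies 2 mm behind it; z points along the fingers, y is the line along which they close (so a half turn about z gives the same grasp; the last joint's range is limited). The gripper opens to 88 mm and grips with 3 to 60 N. Pads are 18 mm wide; open, the fingers measure 123 mm over their backs; the gripper's body (75 mm by 187 mm) begins 45 mm behind the grasp point.
Start: joints at [-2.114, 15.12, 91.902, -0, 72.978, -2.114], TCP at [0.675, -0, 0.256] pointing down, gripper open.
Joint ranges: [-150.88, 150.88], [-54.13, 125.18], [17.81, 147.31], [-75.09, 255.09], [0, 152.58], [-146.25, 146.25]. Speed limits (degrees/s): [147.25, 147.25, 180, 180, 180, 180].

### API

Orientations are given as a 3x3 rotation matrix whose columns are the frame's x, y, z axes.
In Python, from bench import ctrl gives the robot as it stands.
- The arm moves only by the shell command python3 -m jog 'ROWS'. ROWS is JSON, one flat list of numbers, 7 for each row, row after row: the turn, a rotation vector about the tool's x, y, z in degrees, then the shift along the tool's x, y, z in m, then the closure, from -1 (fully open) to 1 (shut), so that 0 is half open. A call has 1 to 12 rows; each row shifts and turns the commanded pose from where the row before left it, along the tool's axes as they then stand; what a row does not reach is not made up. A row lasts 1/8 s, in which the tool goes at most 62.5 mm and 10.7 degrees, less where a joint would pass 70% of its speed; a pose out of reach is approached as far as the arm can. A call is refused whole if a number of a shift passes 0.0625 or a number of a turn 10.7, either way. A call with a gripper value outside its range is refused whole. The fingers move at their own pace and stop on an object; the grip force is fixed at half the most. Time passes only in rows, so rows that do not move let the fingers close. It gives the time, the measured TCP pose, the force, the opening and the grip force at its end, in the units of the state.
- ctrl.get_state(): the state, without advancing time (a new reading comes with each control period).
- ctrl.camera(name): name is "scene" or "side" or "wrist"; returns a dict with "frame" (480x640x3 uint8, red, green, blue), "depth" (480x640 float32, m along the optical axis (not along the pixel's ray), 0 where there is no reading), "camera_matrix" (3x3 intrinsics, pixels), "k1" (the pictures are not rectified: a ray, as slopes to the right and down, at radius r is drawn at 1 + k1 r^2 times it, then the intrinsics apply), "R" (3x3) and "t" (3): a world point X has camera coordinates R X + t. Camera axes: x right, y down, z forward; pixel columns grow to the right and rows downward; lengths in m; the calibration is good to about 2 mm. A picture is of the moment at which its call begins.
- ctrl.job_done(): hands the job in; it is judged then, once.
The state is a dict: "time_s": time; "joint_pos": joint angles; "qd": joint speeds; "effort": joint torques, N m; "tcp_pos": TCP position; "ee_rot": TCP orientation; "ft_force": force on the tool from outside, world axes, zero at the start; "moment": the same for the moment, N m; "finger_gap": opening from 0.0 (shut) to 1.0 (fully open); "gripper_force": force on a finger pad.
Only numpy, scipy, OpenCV 4.12 (cv2) and the standard library are available. Lean on these libraries where they do the work, as an engineer would, in place of code of your own. Each camera call takes 0.05 s, during which the arm holds its last target. There are 200 camera calls.

## Working session

There is one attempt and no reset: what is moved stays moved. The work goes in short steps, Python scripts to look and compute and a shell command to move; the robot and the scene stay as the last step left them, time stands still between calls to the robot, and variables do not carry over. Pictures are saved under pics/ and viewed, at most 10 in all, crops included, and the job is handed in when it is done.

```bash
ls; mkdir -p pics; cat > h.py <<'E'
import numpy as np, cv2
from bench import ctrl
def cloud(c):
    K=np.array(c["camera_matrix"]); d=c["depth"]; h,w=d.shape
    v,u=np.mgrid[0:h,0:w]
    p=np.stack([u.ravel(),v.ravel()],1).astype(np.float64)[:,None]
    n=cv2.undistortPoints(p,K,np.array([c["k1"],0,0,0.]))[:,0]
    z=d.ravel(); X=np.c_[n*z[:,None],z]
    W=(X-np.array(c["t"]))@np.array(c["R"])
    W[z==0]=np.nan
    return W.reshape(h,w,3)
def save(c,n): cv2.imwrite("pics/"+n+".png",c["frame"][:,:,::-1])
E
python3 - <<'E'
from h import *
for n in ("scene","side"):
    c=ctrl.camera(n); save(c,n); W=cloud(c); np.savez("/tmp/"+n,W=W,f=c["frame"])
    print(n,np.round(-np.array(c["R"]).T@c["t"],3),np.round(c["R"],2).tolist())
print(ctrl.get_state())
E
```

```text
pics
scene [1.5   0.198 0.969] [[-0.11, 0.99, 0.02], [0.66, 0.08, -0.75], [-0.74, -0.07, -0.66]]
side [ 0.217 -0.893  0.84 ] [[0.97, -0.24, 0.01], [-0.14, -0.59, -0.8], [0.2, 0.77, -0.6]]
{'time_s': 0.1, 'joint_pos': array([-2.11173949e+00,  1.51645242e+01,  9.19711232e+01, -7.73046501e-05,
        7.29794387e+01, -2.11425563e+00]), 'qd': array([-0.0119494 , -0.11643859, -0.15950735, -0.01508726,  0.13317892,
       -0.01116348]), 'effort': array([ 2.09863060e-04, -5.03614998e+01, -3.58072400e+01,  7.29403482e-02,
        2.32994242e-02, -8.27531630e-05]), 'tcp_pos': array([6.74399217e-01, 4.90416616e-05, 2.54537970e-01]), 'ee_rot': array([[-4.42380831e-05,  9.99997984e-01, -2.00731416e-03],
       [ 9.99999996e-01,  4.43841558e-05,  7.27257077e-05],
       [ 7.28146541e-05, -2.00731094e-03, -9.99997983e-01]]), 'ft_force': array([-0.80651146,  0.49618731, -0.42961675]), 'moment': array([ 0.00297502,  0.01811395, -0.01159928]), 'gripper_force': 0.0, 'finger_gap': 0.9962057622773238}
```

View pics/scene.png

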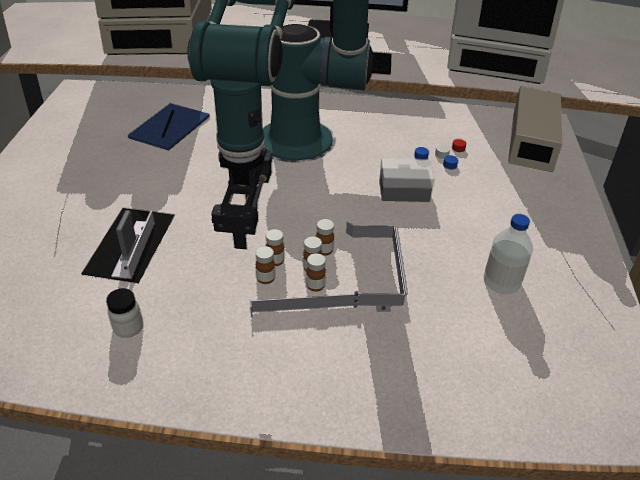

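View pics/side.png

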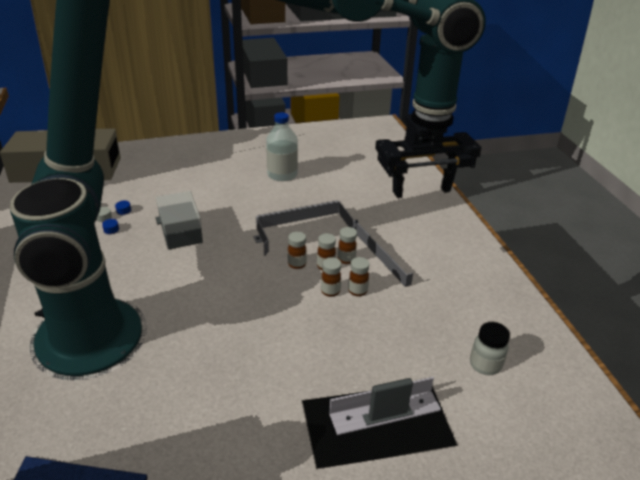

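Both views agree. In scene, the tray is at px (250-405, 225-310) with its mouth facing left (world -y) and the gate running left from (355,300). The five bottles are at (265-325, 225-290), and the straightedge stands on the mat at (130,245) with its face towards the tray. The jar is at (123,312).

```bash
cat > m.py <<'E'
from h import *
from scipy.cluster.hierarchy import fcluster, linkage
def load(n):
    z=np.load("/tmp/"+n+".npz"); return z["W"],z["f"].astype(int)
for n in ("scene","side"):
    W,f=load(n)
    def sel(x0,x1,y0,y1,z0,z1):
        with np.errstate(invalid='ignore'):
            return (W[...,0]>x0)&(W[...,0]<x1)&(W[...,1]>y0)&(W[...,1]<y1)&(W[...,2]>z0)&(W[...,2]<z1)
    print(n)
    b=W[sel(.4,1.1,-.2,.2,.072,.085)]
    if len(b):
        l=fcluster(linkage(b[:,:2],'single'),.012,'distance')
        for k in set(l):
            q=b[l==k]
            if len(q)>8: print("cap",len(q),cv2.minEnclosingCircle(q[:,:2].astype(np.float32)),np.median(q[:,2]).round(4))
    w=W[sel(.4,1.1,-.3,.3,.022,.045)]
    np.save("/tmp/wall_"+n,w)
    h=W[sel(.3,1.1,-.6,-.2,.06,.1)]; 
    l=fcluster(linkage(h[:,:2],'single'),.012,'distance')
    for k in set(l):
        q=h[l==k]
        if len(q)>20: print("tall",len(q),cv2.minAreaRect(q[:,:2].astype(np.float32)),q[:,2].max().round(4))
    e=W[sel(.3,1.1,-.6,-.2,.025,.055)]
    l=fcluster(linkage(e[:,:2],'single'),.012,'distance')
    for k in set(l):
        q=e[l==k]
        if len(q)>20: print("edge",len(q),cv2.minAreaRect(q[:,:2].astype(np.float32)))
    m=W[sel(.3,1.1,-.6,-.15,-.01,.008)&(f.sum(2)<90)]
    if len(m): 
        l=fcluster(linkage(m[::2,:2],'single'),.012,'distance')
        for k in set(l):
            q=m[::2][l==k]
            if len(q)>100: print("mat",len(q),cv2.minAreaRect(q[:,:2].astype(np.float32)))
# top view of walls
im=np.full((600,800,3),255,np.uint8)
for n,c in (("scene",(0,0,255)),("side",(255,0,0))):
    w=np.load(f"/tmp/wall_{n}.npy")
    for x,y,z in w:
        im[int(np.clip((1.0-x)*1200,0,599)),int(np.clip((.33-y)*1200,0,799))]=c
cv2.imwrite("pics/top.png",im)
E
python3 m.py
```

```text
scene
cap 189 ((0.5070741176605225, 0.01909121870994568), 0.02097433991730213) 0.0779
cap 210 ((0.5636917352676392, 0.00775934848934412), 0.021837305277585983) 0.0782
cap 182 ((0.45711299777030945, 0.12620389461517334), 0.02091854251921177) 0.0774
cap 215 ((0.572281539440155, 0.11624573916196823), 0.021311528980731964) 0.0782
cap 192 ((0.5199215412139893, 0.10561157763004303), 0.020237591117620468) 0.0776
tall 298 ((0.5132875442504883, -0.3190203011035919), (0.017539802938699722, 0.07447751611471176), 89.90303802490234) 0.0953
tall 729 ((0.7388514876365662, -0.24833720922470093), (0.05949733778834343, 0.05721258744597435), 75.49575805664062) 0.0903
edge 352 ((0.7522889971733093, -0.2420734167098999), (0.038897234946489334, 0.06391733139753342), 28.878040313720703)
edge 301 ((0.5138522982597351, -0.2890566885471344), (0.19338127970695496, 0.008574715815484524), 1.1359155178070068)
edge 168 ((0.514969527721405, -0.31487035751342773), (0.01575646549463272, 0.07254322618246078), 80.97406768798828)
mat 1001 ((0.49278002977371216, -0.32819804549217224), (0.14153587818145752, 0.242061033844
[... 567 characters left out ...]
((0.7338104844093323, -0.2504607141017914), (0.05913158878684044, 0.0555899553000927), 44.302528381347656) 0.0884
edge 433 ((0.7237170338630676, -0.26197221875190735), (0.03570506349205971, 0.06355833262205124), 49.712276458740234)
edge 149 ((0.583860456943512, -0.28815269470214844), (0.008320232853293419, 0.039493393152952194), 89.20671844482422)
edge 434 ((0.5097180008888245, -0.32558324933052063), (0.013005551882088184, 0.07023800909519196), 85.38410186767578)
edge 334 ((0.4505682587623596, -0.2915426194667816), (0.07362917065620422, 0.008144869469106197), 1.4823081493377686)
mat 2610 ((0.4891018569469452, -0.3279173970222473), (0.13716278970241547, 0.2359427511692047), 86.14537811279297)
```

View pics/top.png

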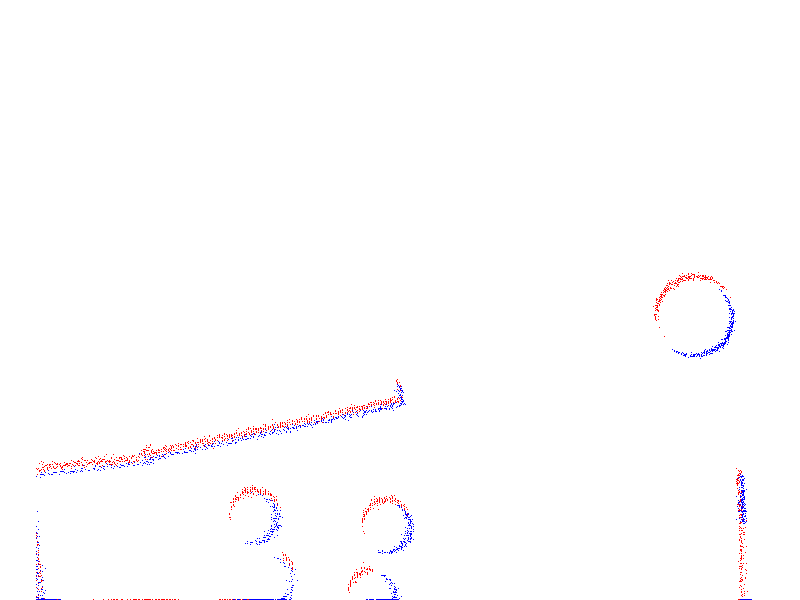

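The top plot shows the gate from (150,458) to (403,400), with its lip turned up, and the +x wall from (40,470) to (150,460). Next I fit lines to get the tray's frame.

```bash
cat > t.py <<'E'
from h import *
for n in ("scene","side"):
    W=np.load("/tmp/"+n+".npz")["W"].reshape(-1,3)
    def fit(x0,x1,y0,y1,z0=.02,z1=.045):
        q=W[(W[:,0]>x0)&(W[:,0]<x1)&(W[:,1]>y0)&(W[:,1]<y1)&(W[:,2]>z0)&(W[:,2]<z1)][:,:2].astype(np.float32)
        if len(q)<10: return None
        l=cv2.fitLine(q,cv2.DIST_HUBER,0,.01,.01).ravel()
        d=l[:2]; s=(q-l[2:])@d; r=(q-l[2:])@[-d[1],d[0]]
        return len(q),"ang",np.degrees(np.arctan2(d[1],d[0])).round(2),"ends",(l[2:]+d*np.percentile(s,.5)).round(4),(l[2:]+d*np.percentile(s,99.5)).round(4),"sd",np.std(r).round(4)
    print(n); print("xwall",fit(.58,.65,.225,.29)); print("gate",fit(.60,.7,.01,.19))
    print("gate all",fit(.60,.7,-.02,.3))
    print("back",fit(.42,.58,.27,.36)); print("-xwall",fit(.36,.42,.22,.32)); print('lip',fit(.34,.42,.15,.21))
    for nm,a in (("tipbox",(.2,.45,.15,.4,.06,.09)),("res",(.5,.8,.35,.7,.05,.2))):
        q=W[(W[:,0]>a[0])&(W[:,0]<a[1])&(W[:,1]>a[2])&(W[:,1]<a[3])&(W[:,2]>a[4])&(W[:,2]<a[5])]
        print(nm,len(q),q.min(0).round(3) if len(q) else 0,q.max(0).round(3) if len(q) else 0)
E
python3 t.py
```

```text
scene
xwall (185, 'ang', np.float32(-84.71), 'ends', array([0.6113, 0.2886], dtype=float32), array([0.6171, 0.2259], dtype=float32), 'sd', np.float32(0.0019))
gate (591, 'ang', np.float32(-77.83), 'ends', array([0.6255, 0.1897], dtype=float32), array([0.6642, 0.0104], dtype=float32), 'sd', np.float32(0.0018))
gate all (989, 'ang', np.float32(-78.5), 'ends', array([0.6051, 0.2971], dtype=float32), array([ 0.6666, -0.0056], dtype=float32), 'sd', np.float32(0.003))
back (272, 'ang', np.float32(6.17), 'ends', array([0.4209, 0.2872], dtype=float32), array([0.5782, 0.3042], dtype=float32), 'sd', np.float32(0.003))
-xwall (202, 'ang', np.float32(-88.62), 'ends', array([0.3956, 0.2907], dtype=float32), array([0.3973, 0.2207], dtype=float32), 'sd', np.float32(0.0063))
lip (103, 'ang', np.float32(76.37), 'ends', array([0.395 , 0.1706], dtype=float32), array([0.4043, 0.2091], dtype=float32), 'sd', np.float32(0.0031))
tipbox 841 [0.2   0.247 0.06 ] [0.26  0.377 0.082]
res 1958 [0.5   0.487 0.05 ] [0.556 0.572 0.184]
side
xwall (78, 'ang', np.float32(-83.67), 'ends', array([0.6052, 0.2892], dtype
[... 236 characters left out ...]
l (566, 'ang', np.float32(-78.12), 'ends', array([0.5994, 0.2944], dtype=float32), array([ 0.6629, -0.0077], dtype=float32), 'sd', np.float32(0.0033))
back (434, 'ang', np.float32(5.86), 'ends', array([0.4224, 0.2886], dtype=float32), array([0.5789, 0.3047], dtype=float32), 'sd', np.float32(0.0032))
-xwall (142, 'ang', np.float32(75.67), 'ends', array([0.3872, 0.2228], dtype=float32), array([0.406 , 0.2966], dtype=float32), 'sd', np.float32(0.008))
lip (51, 'ang', np.float32(77.18), 'ends', array([0.3894, 0.1702], dtype=float32), array([0.3982, 0.2088], dtype=float32), 'sd', np.float32(0.0028))
tipbox 720 [0.2   0.245 0.06 ] [0.256 0.38  0.08 ]
res 615 [0.5   0.481 0.05 ] [0.548 0.556 0.184]
```

Tray frame: origin (0.508, 0.200), yaw about 6°, gate at about 1.68 rad. The bottles lie at x -60 to 52 mm and y -68 to -197 mm in the tray's frame. The grip is at (0.511, -0.320), yaw about 1.3°. First I turn the wrist, then go over the handle.

```bash
python3 -m jog '[0,0,10,0,0,0,-1, 0,0,10,0,0,0,-1, 0,0,10,0,0,0,-1, 0,0,10,0,0,0,-1, 0,0,10,0,0,0,-1, 0,0,10,0,0,0,-1, 0,0,10,0,0,0,-1, 0,0,10,0,0,0,-1, 0,0,8.7,0,0,0,-1]'; python3 -m jog '[0,0,0,-0.021,0.040,0.012,-1, 0,0,0,-0.021,0.040,0.012,-1, 0,0,0,-0.021,0.040,0.012,-1, 0,0,0,-0.021,0.040,0.012,-1, 0,0,0,-0.021,0.040,0.010,-1, 0,0,0,-0.021,0.040,0,-1, 0,0,0,-0.022,0.040,0,-1, 0,0,0,-0.022,0.036,0,-1, 0,0,0,0,0,0,-1, 0,0,0,0,0,0,-1]'
python3 - <<'E'
from h import *
c=ctrl.camera("wrist"); save(c,"w1"); W=cloud(c).reshape(-1,3)
s=ctrl.get_state(); print(s["tcp_pos"],s["ee_rot"].round(3).tolist(),s["joint_pos"].round(1))
for z0,z1 in((.06,.1),(.03,.05)):
    q=W[(W[:,2]>z0)&(W[:,2]<z1)&(abs(W[:,0]-.51)<.12)&(abs(W[:,1]+.32)<.05)]
    print(len(q),cv2.minAreaRect(q[:,:2].astype(np.float32)) if len(q) else 0)
E
```

```text
time_s: 1.23
tcp_pos: [0.6746, -0.0, 0.2549]
ee_rot: [[1.0, 0.017, -0.001], [0.017, -1.0, 0.0], [-0.001, -0.0, -1.0]]
ft_force: [-0.3, 0.6, -0.2]
finger_gap: 0.996
gripper_force: 0.0
time_s: 2.48
tcp_pos: [0.5121, -0.3194, 0.1973]
ee_rot: [[1.0, 0.022, -0.0], [0.022, -1.0, 0.001], [-0.0, -0.001, -1.0]]
ft_force: [0.2, 0.4, 0.3]
finger_gap: 1.0
gripper_force: 0.0
[ 0.51242742 -0.31898466  0.19740018] [[1.0, 0.023, -0.0], [0.023, -1.0, 0.001], [-0.0, -0.001, -1.0]] [-34.3   9.9 104.5   0.   65.6  54.4]
2814 ((0.5124229788780212, -0.32013291120529175), (0.06880393624305725, 0.013971574604511261), 1.2430896759033203)
2064 ((0.5109913349151611, -0.30682167410850525), (0.1903042197227478, 0.039581965655088425), 1.4529709815979004)
```

View pics/w1.png

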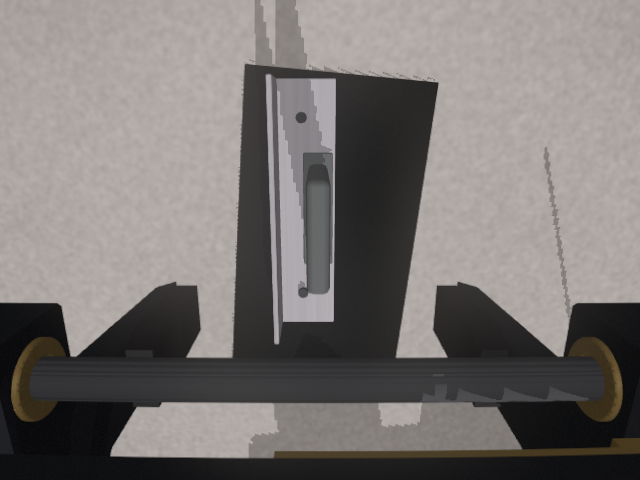

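The wrist view shows the handle at px (318,235) between the open fingers, with the tool square to them. Measured grip: (0.5124, -0.3201), yaw 1.3°. I descend and close.

```bash
python3 -m jog '[0,0,0,0,0.001,0.03,-1, 0,0,0,0,0,0.03,-1, 0,0,0,0,0,0.03,-1, 0,0,0,0,0,0.02,-1, 0,0,0,0,0,0.01,-1, 0,0,0,0,0,0.009,-1, 0,0,0,0,0,0,-1]'; python3 -m jog '[0,0,0,0,0,0,1, 0,0,0,0,0,0,1, 0,0,0,0,0,0,1, 0,0,0,0,0,0,1, 0,0,0,0,0,0,1, 0,0,0,0,0,0,1, 0,0,0,0,0,0,1, 0,0,0,0,0,0,1]'
```

```text
time_s: 3.4
tcp_pos: [0.5123, -0.3207, 0.0686]
ee_rot: [[1.0, 0.023, -0.0], [0.023, -1.0, 0.0], [-0.0, -0.0, -1.0]]
ft_force: [-0.1, -0.1, 0.5]
finger_gap: 1.001
gripper_force: 0.0
time_s: 4.4
tcp_pos: [0.5122, -0.3206, 0.0686]
ee_rot: [[1.0, 0.023, -0.0], [0.023, -1.0, 0.0], [-0.0, -0.0, -1.0]]
ft_force: [-0.6, 0.4, 0.4]
finger_gap: 0.152
gripper_force: 30.0
```

```bash
python3 -m jog '[0,0,0,0,0,-0.01,1, 0,0,0,0,0,-0.015,1, 0,0,-4.7,0,0,0,1, 0,0,0,0.01,-0.03,0,1, 0,0,0,0.01,-0.045,0,1, 0,0,0,0.01,-0.045,0,1, 0,0,0,0.01,-0.045,0,1, 0,0,0,0.01,-0.04,0,1, 0,0,0,0,-0.03,0,1, 0,0,0,0,-0.01,0,1, 0,0,0,0,0,0,1]'; python3 -m jog '[0,0,0,0,0,0.012,1, 0,0,0,0,0,0.012,1, 0,0,0,0,0,0,1, 0,0,0,0,0,0,1]'
python3 - <<'E'
from h import *
c=ctrl.camera("scene"); save(c,"s2"); W=cloud(c).reshape(-1,3); s=ctrl.get_state()
o=np.array([.5084,.2001]); a=np.radians(6); E=np.array([[np.cos(a),np.sin(a)],[-np.sin(a),np.cos(a)]])
print(s["tcp_pos"],"tray",E@(s["tcp_pos"][:2]-o),np.degrees(np.arctan2(s["ee_rot"][1,0],s["ee_rot"][0,0])),s["ft_force"])
E
```

```text
time_s: 5.78
tcp_pos: [0.5366, -0.0718, 0.0944]
ee_rot: [[0.994, 0.106, 0.001], [0.106, -0.994, -0.001], [0.001, 0.001, -1.0]]
ft_force: [0.6, -0.4, -2.7]
finger_gap: 0.156
gripper_force: 30.0
time_s: 6.28
tcp_pos: [0.5361, -0.0723, 0.0692]
ee_rot: [[0.995, 0.104, -0.001], [0.104, -0.995, 0.0], [-0.001, -0.0, -1.0]]
ft_force: [0.3, 0.1, -2.6]
finger_gap: 0.156
gripper_force: 30.0
[ 0.53641543 -0.07219611  0.0696032 ] tray [-0.00060073 -0.27373285] 5.972666108004701 [ 0.81159523 -0.5530951  -2.23149417]
```

View pics/s2.png

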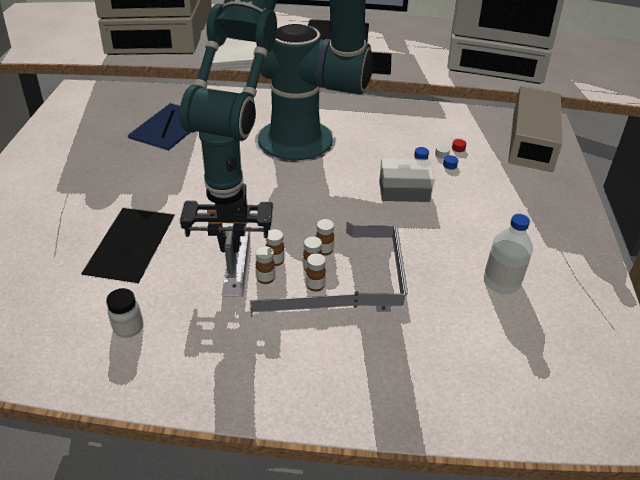

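The blade is held upright at px (235,265) behind all five bottles, clear of the gate. I push along tray +y (tool -y), gently.

```bash
python3 -m jog '[0,0,0,0,-0.004,0,1, 0,0,0,0,-0.006,0,1, 0,0,0,0,-0.006,0,1, 0,0,0,0,-0.006,0,1, 0,0,0,0,-0.006,0,1, 0,0,0,0,-0.006,0,1, 0,0,0,0,-0.006,0,1, 0,0,0,0,-0.006,0,1, 0,0,0,0,-0.006,0,1, 0,0,0,0,-0.006,0,1, 0,0,0,0,-0.006,0,1, 0,0,0,0,-0.006,0,1]'; python3 -m jog '[0,0,0,0,-0.006,0,1, 0,0,0,0,-0.006,0,1, 0,0,0,0,-0.006,0,1, 0,0,0,0,-0.006,0,1, 0,0,0,0,-0.006,0,1, 0,0,0,0,-0.006,0,1, 0,0,0,0,-0.006,0,1, 0,0,0,0,-0.006,0,1, 0,0,0,0,-0.006,0,1, 0,0,0,0,-0.004,0,1]'
cat > b.py <<'E'
from h import *
import sys
from scipy.cluster.hierarchy import fcluster, linkage
s=ctrl.get_state()
o=np.array([.5084,.2001]); a=np.radians(6); E=np.array([[np.cos(a),np.sin(a)],[-np.sin(a),np.cos(a)]])
print("t",s["time_s"],s["tcp_pos"].round(4),"tray",(E@(s["tcp_pos"][:2]-o)).round(4),np.degrees(np.arctan2(s["ee_rot"][1,0],s["ee_rot"][0,0])).round(2),s["ft_force"].round(1),s["joint_pos"].round(0))
for n in ("scene","side"):
    c=ctrl.camera(n); W=cloud(c); f=c["frame"].astype(int)
    if len(sys.argv)>1: save(c,sys.argv[1]+n)
    T=(W[...,:2]-o)@E.T
    with np.errstate(invalid='ignore'): m=(abs(T[...,0])<.13)&(T[...,1]>-.27)&(T[...,1]<.1)&(W[...,2]>.072)&(W[...,2]<.084)&(f.min(2)>80)
    b=T[m]; l=fcluster(linkage(b,'single'),.008,'distance')
    for k in set(l):
        q=b[l==k]
        if len(q)>30: print(n,len(q),np.round(cv2.minEnclosingCircle(q.astype(np.float32))[0],4),np.round(cv2.minEnclosingCircle(q.astype(np.float32))[1],4))
E
python3 b.py p1
```

```text
time_s: 7.82
tcp_pos: [0.529, -0.0019, 0.0698]
ee_rot: [[0.995, 0.105, 0.0], [0.105, -0.995, -0.0], [0.0, 0.0, -1.0]]
ft_force: [0.0, -1.5, -1.9]
finger_gap: 0.157
gripper_force: 30.0
time_s: 9.07
tcp_pos: [0.5228, 0.0558, 0.0697]
ee_rot: [[0.994, 0.105, -0.0], [0.105, -0.994, -0.0], [-0.0, 0.0, -1.0]]
ft_force: [-0.4, -2.1, -1.4]
finger_gap: 0.159
gripper_force: 30.0
t 9.075 [0.5228 0.0558 0.0697] tray [-0.0007 -0.145 ] 6.02 [-0.4 -2.1 -1.4] [  3.  10. 120.  -0.  50.  87.]
scene 761 [ 0.0249 -0.0799] 0.0633
side 341 [-0.0437 -0.0778] 0.0405
```

```bash
python3 -c "
import cv2,numpy as np
a=cv2.imread('pics/p1scene.png')[180:330,200:420];b=cv2.imread('pics/p1side.png')[170:320,220:440]
cv2.imwrite('pics/p1.png',cv2.resize(np.vstack([a,b]),None,fx=2,fy=2,interpolation=2))"
```

```text
(no output)
```

View pics/p1.png

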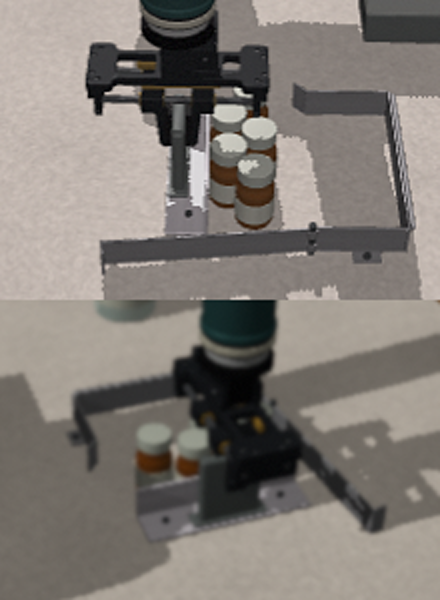

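The bottles stand upright in a staggered group against the blade, which is centred between gate and wall. I carry on pushing, with 120 mm left.

```bash
python3 -m jog '[0,0,0,0,-0.005,0,1, 0,0,0,0,-0.006,0,1, 0,0,0,0,-0.006,0,1, 0,0,0,0,-0.006,0,1, 0,0,0,0,-0.006,0,1, 0,0,0,0,-0.006,0,1, 0,0,0,0,-0.006,0,1, 0,0,0,0,-0.006,0,1, 0,0,0,0,-0.006,0,1, 0,0,0,0,-0.006,0,1, 0,0,0,0,-0.006,0,1, 0,0,0,0,-0.005,0,1]'; python3 b.py p2
```

```text
time_s: 10.68
tcp_pos: [0.5156, 0.1254, 0.0697]
ee_rot: [[0.995, 0.105, 0.0], [0.105, -0.995, -0.0], [0.0, 0.0, -1.0]]
ft_force: [0.6, -2.1, -3.6]
finger_gap: 0.157
gripper_force: 30.0
t 10.675 [0.5156 0.1254 0.0697] tray [-0.0006 -0.075 ] 6.01 [ 0.6 -2.1 -3.6] [ 11.  11. 119.  -0.  50.  95.]
scene 58 [-0.0548 -0.0191] 0.0147
scene 761 [ 0.0322 -0.0266] 0.0653
side 306 [-0.0459 -0.0142] 0.0422
side 46 [ 0.0792 -0.0186] 0.0145
```

```bash
python3 -m jog '[0,0,0,0,-0.005,0,1, 0,0,0,0,-0.005,0,1, 0,0,0,0,-0.006,0,1, 0,0,0,0,-0.006,0,1, 0,0,0,0,-0.006,0,1, 0,0,0,0,-0.006,0,1, 0,0,0,0,-0.005,0,1, 0,0,0,0,-0.005,0,1, 0,0,0,0,-0.004,0,1, 0,0,0,0,-0.002,0,1, 0,0,0,0,0,0,1, 0,0,0,0,0,0,1]'; python3 b.py p3;  python3 -c "
import cv2,numpy as np
a=cv2.imread('pics/p3scene.png')[180:330,220:440];b=cv2.imread('pics/p3side.png')[170:320,220:440]
cv2.imwrite('pics/p3.png',cv2.resize(np.vstack([a,b]),None,fx=2,fy=2,interpolation=2))"
```

```text
time_s: 12.28
tcp_pos: [0.5105, 0.175, 0.0697]
ee_rot: [[0.995, 0.104, 0.0], [0.104, -0.995, 0.001], [0.0, -0.001, -1.0]]
ft_force: [0.5, -0.8, -1.4]
finger_gap: 0.155
gripper_force: 30.0
t 12.275 [0.5105 0.175  0.0697] tray [-0.0006 -0.0251] 5.98 [ 0.5 -0.8 -1.4] [ 16.  12. 118.   0.  51. 100.]
scene 43 [-0.0546  0.034 ] 0.0139
scene 755 [0.0336 0.0315] 0.0661
side 35 [0.0808 0.0336] 0.0164
side 79 [-0.0226  0.0302] 0.0216
side 104 [-0.065   0.0274] 0.0212
```

View pics/p3.png

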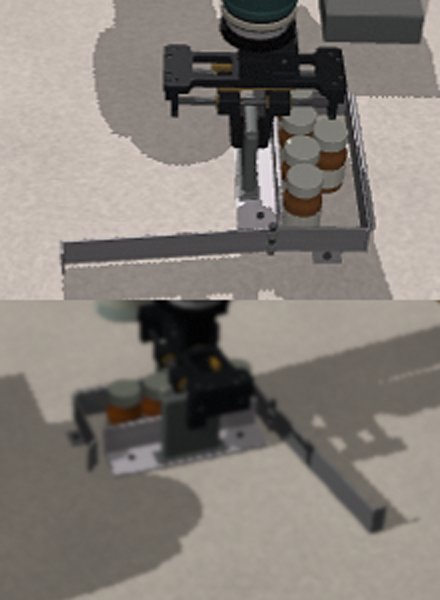

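All five are inside and upright, centres at y of about 29 mm, with the gate still open. I push 3 mm more for margin, then back straight out and return to the mat.

```bash
python3 -m jog '[0,0,0,0,-0.003,0,1, 0,0,0,0,0,0,1, 0,0,0,0,0,0,1, 0,0,0,0,0.005,0,1, 0,0,0,0,0.015,0,1, 0,0,0,0,0.03,0,1, 0,0,0,0,0.03,0,1, 0,0,0,0,0.03,-0.01,1, 0,0,0,0,0.03,-0.015,1, 0,0,0,0,0.04,0,1, 0,0,0,0,0.04,0,1, 0,0,0,0,0.04,0,1]'; python3 -m jog '[0,0,0,0,0.04,0,1, 0,0,0,-0.01,0.04,0,1, 0,0,0,-0.01,0.04,0,1, 0,0,0,-0.01,0.04,0,1, 0,0,0,-0.01,0.04,0,1, 0,0,0,-0.01,0.026,0,1, 0,0,0,0,0.01,0,1, 0,0,4.7,0,0,0,1, 0,0,0,0,0,0,1, 0,0,0,0,0,0,1]'; python3 b.py p4
```

```text
time_s: 13.88
tcp_pos: [0.5371, -0.0828, 0.0948]
ee_rot: [[0.995, 0.104, 0.0], [0.104, -0.995, 0.0], [0.0, -0.0, -1.0]]
ft_force: [0.4, 0.2, -2.4]
finger_gap: 0.155
gripper_force: 30.0
time_s: 15.12
tcp_pos: [0.5122, -0.3202, 0.0946]
ee_rot: [[1.0, 0.025, -0.0], [0.025, -1.0, 0.0], [-0.0, -0.0, -1.0]]
ft_force: [-0.1, 0.4, -3.2]
finger_gap: 0.155
gripper_force: 30.0
t 15.125 [ 0.5122 -0.3202  0.0946] tray [-0.0506 -0.5179] 1.41 [-0.1  0.4 -3.2] [-34.  16. 109.   0.  55.  54.]
scene 935 [0.0069 0.0235] 0.0912
side 632 [0.004  0.0367] 0.0896
```

```bash
python3 -m jog '[0,0,0,0,0,0.012,1, 0,0,0,0,0,0.008,1, 0,0,0,0,0,0.004,1, 0,0,0,0,0,0.002,1, 0,0,0,0,0,0,1, 0,0,0,0,0,0,1]'; python3 -m jog '[0,0,0,0,0,0,-1, 0,0,0,0,0,0,-1, 0,0,0,0,0,0,-1, 0,0,0,0,0,0,-1, 0,0,0,0,0,-0.01,-1, 0,0,0,0,0,-0.03,-1, 0,0,0,0,0,-0.04,-1, 0,0,0,0,0,-0.05,-1, 0,0,0,0,0,0,-1]'
python3 - <<'E'
from h import *
c=ctrl.camera("wrist"); W=cloud(c).reshape(-1,3)
for z0,z1 in((.06,.1),(.03,.05)):
    q=W[(W[:,2]>z0)&(W[:,2]<z1)&(abs(W[:,0]-.51)<.12)&(abs(W[:,1]+.32)<.05)]
    print(len(q),cv2.minAreaRect(q[:,:2].astype(np.float32)),q[:,2].max())
o=np.array([.5084,.2001]); a=np.radians(6); E=np.array([[np.cos(a),np.sin(a)],[-np.sin(a),np.cos(a)]])
ims=[]
for n in ("scene","side"):
    c=ctrl.camera(n); W=cloud(c); f=c["frame"]
    T=(W[...,:2]-o)@E.T
    with np.errstate(invalid='ignore'): m=(abs(T[...,0])<.1)&(T[...,1]>-.02)&(T[...,1]<.1)&(W[...,2]>.073)&(W[...,2]<.084)
    dt=T[m]; print(n,len(dt),dt.min(0),dt.max(0))
    im=np.full((300,600),255,np.uint8)
    for x,y in dt: im[int((.11-y)*2400) if 0<=int((.11-y)*2400)<300 else 0,int((x+.125)*2400)]=0
    ims.append(im)
    s=cv2.resize(f[170:320,215:435],(440,300)); ims.append(np.hstack([cv2.cvtColor(s,cv2.COLOR_RGB2GRAY),np.full((300,160),255,np.uint8)]))
cv2.imwrite("pics/q.png",np.vstack(ims)[:, :][::2,::1])
E
```

```text
time_s: 15.98
tcp_pos: [0.5125, -0.321, 0.0688]
ee_rot: [[1.0, 0.023, 0.001], [0.023, -1.0, -0.0], [0.001, 0.0, -1.0]]
ft_force: [0.3, 0.6, -2.8]
finger_gap: 0.156
gripper_force: 30.0
time_s: 17.1
tcp_pos: [0.5153, -0.3228, 0.2053]
ee_rot: [[1.0, 0.023, 0.009], [0.023, -1.0, -0.006], [0.009, 0.007, -1.0]]
ft_force: [-0.1, -0.5, -0.5]
finger_gap: 1.001
gripper_force: 0.0
2666 ((0.5128015875816345, -0.32087454199790955), (0.06890687346458435, 0.01402062177658081), 1.2490044832229614) 0.09278672237615854
1969 ((0.5115853548049927, -0.30785104632377625), (0.1890929788351059, 0.0401664562523365), 1.3474972248077393) 0.049788650289731645
scene 944 [-0.08359544  0.0110836 ] [0.09717244 0.07971456]
side 686 [-0.08690889  0.00990283] [0.09179387 0.08216573]
```

View pics/q.png

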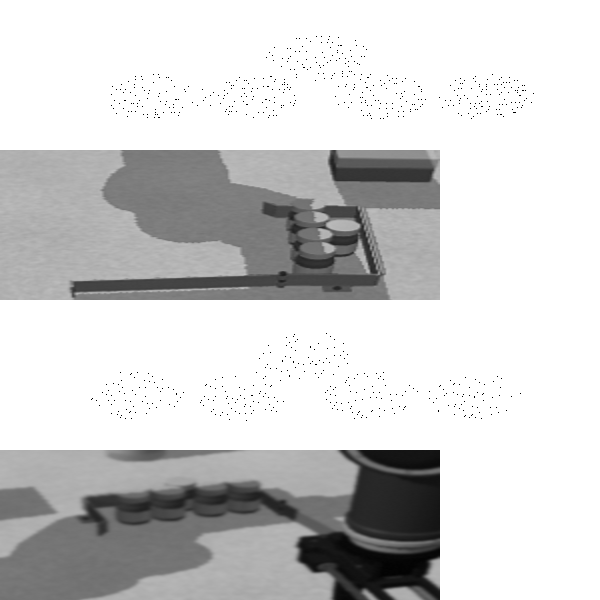

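The straightedge stands on its mat, handle at (0.513, -0.321), yaw 1.3°. The cap plot shows four bottles at y of about 32 mm and one at about 60 mm, all upright. Next, closed fingers go to the outer side of the gate.

```bash
python3 -m jog '[0,0,-4.7,0,0,0,1, 0,0,0,0.02,-0.03,0,1, 0,0,0,0.025,-0.045,0,1, 0,0,0,0.025,-0.045,0,1, 0,0,0,0.025,-0.045,0,1, 0,0,0,0.025,-0.045,0,1, 0,0,0,0.025,-0.045,0,1, 0,0,0,0.025,-0.045,0,1, 0,0,0,0.025,-0.045,0,1, 0,0,0,0.025,-0.042,0,1, 0,0,0,0,0,0,1, 0,0,0,0,0,0,1]'; python3 b.py g1 | head -1; python3 - <<'E'
from h import *
c=ctrl.camera("scene"); W=cloud(c).reshape(-1,3)
q=W[(W[:,0]>.59)&(W[:,0]<.7)&(W[:,1]>.01)&(W[:,1]<.18)&(W[:,2]>.02)&(W[:,2]<.042)][:,:2].astype(np.float32)
l=cv2.fitLine(q,cv2.DIST_HUBER,0,.01,.01).ravel(); print(len(q),l,np.degrees(np.arctan2(l[1],l[0])))
E
```

```text
time_s: 18.75
tcp_pos: [0.6893, 0.0868, 0.1964]
ee_rot: [[0.994, 0.105, -0.004], [0.105, -0.994, -0.001], [-0.004, 0.001, -1.0]]
ft_force: [0.4, 0.1, 0.2]
finger_gap: 0.008
gripper_force: 0.0
t 18.75 [0.6893 0.0868 0.1964] tray [ 0.168  -0.1316] 6.04 [0.4 0.1 0.2] [ 5. 20. 93. -0. 68. 89.]
557 [ 0.21055594 -0.9775818   0.6462621   0.09356653] -77.84506
```

```bash
python3 -m jog '[0,0,0,0,0,0.04,1, 0,0,0,0,0,0.04,1, 0,0,0,0,0,0.04,1, 0,0,0,0,0,0.02,1, 0,0,0,0,0,0.012,1, 0,0,0,0,0,0,1, 0,0,0,-0.0125,0,0,1, 0,0,0,-0.0125,0,0,1, 0,0,0,-0.0125,0.0015,0,1, 0,0,0,-0.0125,0.0015,0,1, 0,0,0,-0.0125,0.0015,0,1]'; python3 -m jog '[0,0,0,-0.011,-0.002,0,1, 0,0,0,-0.011,-0.002,0,1, 0,0,0,-0.011,-0.002,0,1, 0,0,0,-0.011,-0.003,0,1, 0,0,0,-0.01,-0.006,0,1, 0,0,0,-0.01,-0.006,0,1, 0,0,0,-0.01,-0.006,0,1, 0,0,0,-0.009,-0.006,0,1, 0,0,0,0,0,0,1]'; python3 b.py g2; python3 -c "
import cv2
cv2.imwrite('pics/g2.png',cv2.resize(cv2.imread('pics/g2scene.png')[170:340,200:440],None,fx=3,fy=3,interpolation=2))"
```

```text
time_s: 20.27
tcp_pos: [0.6281, 0.076, 0.047]
ee_rot: [[0.995, 0.105, 0.001], [0.105, -0.995, 0.0], [0.001, -0.0, -1.0]]
ft_force: [0.9, 0.2, 0.6]
finger_gap: 0.004
gripper_force: 0.3
time_s: 21.4
tcp_pos: [0.5417, 0.1006, 0.0465]
ee_rot: [[0.994, 0.105, -0.001], [0.105, -0.994, -0.0], [-0.001, -0.0, -1.0]]
ft_force: [0.1, 1.6, -0.4]
finger_gap: 0.003
gripper_force: 0.0
t 21.4 [0.5417 0.1006 0.0465] tray [ 0.0227 -0.1024] 6.05 [ 0.1  1.6 -0.4] [  8.  15. 117.   0.  48.  92.]
scene 937 [0.0078 0.0301] 0.0909
side 83 [0.0017 0.0646] 0.0193
side 195 [-0.045   0.0359] 0.0384
```

View pics/g2.png

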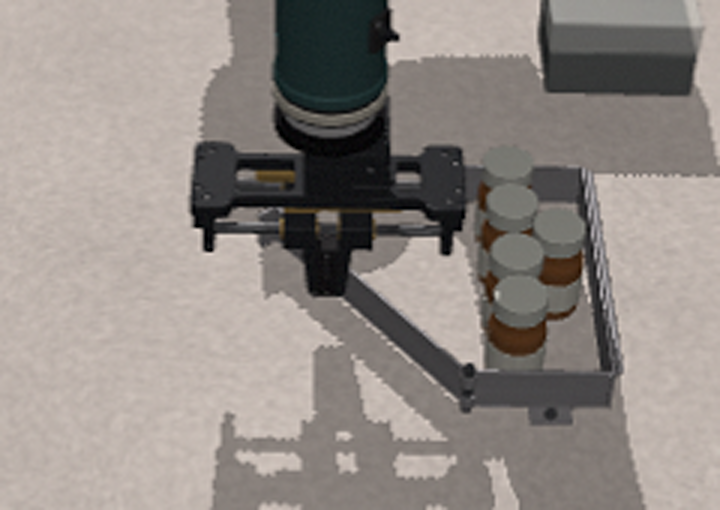

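The gate is at about 40°, following the finger at px (330,285), with the bottles undisturbed. The gripper's end stub at (450,245) will pass over the caps, so I check its height in the depth data.

```bash
python3 - <<'E'
from h import *
o=np.array([.5084,.2001]); a=np.radians(6); E=np.array([[np.cos(a),np.sin(a)],[-np.sin(a),np.cos(a)]])
tc=E@(ctrl.get_state()["tcp_pos"][:2]-o)
for n in ("scene","side"):
    W=cloud(ctrl.camera(n)).reshape(-1,3); T=(W[:,:2]-o)@E.T-tc
    for s in (1,-1):
        for lo,hi in ((.03,.055),(.055,.075),(.075,.12)):
            m=(abs(T[:,0])<.06)&(s*T[:,1]>lo)&(s*T[:,1]<hi)&(W[:,2]>.05)&(W[:,2]<.3)&(T[:,1]+tc[1]<.005)
            print(n,s,lo,m.sum(),np.percentile(W[m,2],[0,2,10]).round(4) if m.sum() else '')
E
```

```text
scene 1 0.03 442 [0.1047 0.1067 0.1123]
scene 1 0.055 248 [0.1054 0.1071 0.11  ]
scene 1 0.075 260 [0.096  0.1005 0.1123]
scene -1 0.03 478 [0.0995 0.1066 0.1112]
scene -1 0.055 235 [0.1044 0.1078 0.1102]
scene -1 0.075 306 [0.0967 0.0994 0.1124]
side 1 0.03 75 [0.0979 0.1022 0.1096]
side 1 0.055 94 [0.1013 0.107  0.1101]
side 1 0.075 133 [0.0928 0.0947 0.0984]
side -1 0.03 946 [0.1    0.1108 0.1339]
side -1 0.055 138 [0.1077 0.1124 0.1342]
side -1 0.075 631 [0.0931 0.0954 0.1003]
```

The stubs' lowest point is at 0.094 m and the caps' tops at 0.078 m, so they clear. I finish the arc.

```bash
python3 -m jog '[0,0,0,-0.008,-0.008,0,1, 0,0,0,-0.007,-0.009,0,1, 0,0,0,-0.006,-0.009,0,1, 0,0,0,-0.006,-0.009,0,1, 0,0,0,-0.004,-0.009,0,1, 0,0,0,-0.004,-0.009,0,1, 0,0,0,-0.003,-0.009,0,1, 0,0,0,-0.003,-0.007,0,1, 0,0,0,-0.001,-0.005,0,1, 0,0,0,0,0,0,1]'; cat > gate.py <<'E'
from h import *
o=np.array([.5084,.2001]); a=np.radians(6); E=np.array([[np.cos(a),np.sin(a)],[-np.sin(a),np.cos(a)]])
s=ctrl.get_state(); print((E@(s["tcp_pos"][:2]-o)).round(4),s["ft_force"].round(1))
for n in ("scene","side"):
    W=cloud(ctrl.camera(n)).reshape(-1,3); T=(W[:,:2]-o)@E.T
    q=T[(T[:,0]>-.1)&(T[:,0]<.1)&(T[:,1]<.009)&(T[:,1]>-.07)&(W[:,2]>.022)&(W[:,2]<.04)]
    for lo in np.arange(-.1,.1,.04):
        r=q[(q[:,0]>lo)&(q[:,0]<lo+.04)]
        if len(r)>4: print(n,lo.round(2),len(r),np.median(r,0).round(4))
E
python3 gate.py
```

```text
time_s: 22.85
tcp_pos: [0.4932, 0.1698, 0.0467]
ee_rot: [[0.994, 0.105, -0.0], [0.105, -0.994, 0.0], [-0.0, -0.0, -1.0]]
ft_force: [-0.1, -0.3, 1.2]
finger_gap: 0.005
gripper_force: 0.0
[-0.0183 -0.0286] [-0.1 -0.3  1.2]
scene -0.1 7 [-0.0927 -0.0196]
scene -0.02 70 [-0.0081 -0.0197]
scene 0.02 37 [ 0.037  -0.0101]
scene 0.06 34 [ 0.0781 -0.0078]
side -0.1 104 [-0.0796 -0.0158]
side -0.06 95 [-0.0408 -0.0142]
side -0.02 7 [-0.016  -0.0403]
side 0.06 79 [ 0.0807 -0.0057]
```

```bash
python3 -m jog '[0,0,0,0,-0.003,0,1, 0,0,0,0,-0.002,0,1, 0,0,0,0,-0.001,0,1, 0,0,0,0,0,0,1]'; python3 gate.py;  python3 -m jog '[0,0,0,0,-0.0015,0,1, 0,0,0,0,0,0,1]'|grep ft;python3 -m jog '[0,0,0,0,-0.0015,0,1, 0,0,0,0,0,0,1]'|grep ft
```

```text
time_s: 23.45
tcp_pos: [0.4928, 0.1755, 0.0467]
ee_rot: [[0.995, 0.105, 0.0], [0.105, -0.995, 0.0], [0.0, -0.0, -1.0]]
ft_force: [0.8, 0.5, 0.1]
finger_gap: 0.002
gripper_force: 0.0
[-0.0181 -0.0228] [0.8 0.5 0.1]
scene -0.02 60 [-0.0077 -0.0153]
scene 0.02 35 [ 0.037  -0.0079]
scene 0.06 35 [ 0.0827 -0.0067]
side -0.1 105 [-0.0819 -0.0086]
side -0.06 100 [-0.0402 -0.0089]
side -0.02 6 [-0.0147 -0.0352]
side 0.06 88 [ 0.0789 -0.0045]
ft_force: [-0.3, 1.0, 0.6]
ft_force: [0.4, -0.7, -0.2]
```

```bash
for i in 1; do python3 -m jog '[0,0,0,0,-0.0015,0,1, 0,0,0,0,0,0,1]'|grep ft; done; python3 gate.py
```

```text
ft_force: [0.9, -5.7, 1.6]
[-0.0181 -0.0195] [ 0.9 -5.7  1.6]
scene -0.02 60 [-0.0083 -0.014 ]
scene 0.02 34 [ 0.0361 -0.0062]
scene 0.06 34 [ 0.0801 -0.0056]
side -0.1 105 [-0.0794 -0.0051]
side -0.06 93 [-0.0403 -0.0049]
side -0.02 9 [-0.0159 -0.0319]
side 0.06 93 [ 0.0802 -0.0042]
```

The gate is against its stop: 5.7 N, and about 0.005 rad off shut. I back away, rise and check.

```bash
python3 -m jog '[0,0,0,0,0.01,0,1, 0,0,0,0,0.03,0,1, 0,0,0,0,0.03,-0.01,1, 0,0,0,0,0.03,-0.05,1, 0,0,0,0,0,-0.05,1, 0,0,0,0,0,-0.05,1, 0,0,0,0,0,0,1, 0,0,0,0,0,0,1]'; python3 gate.py; python3 b.py end | head -1; python3 -c "
import cv2,numpy as np
a=cv2.imread('pics/endscene.png')[180:360,60:440];b=cv2.imread('pics/endside.png')[160:480,180:540]
cv2.imwrite('pics/e.png',np.hstack([cv2.resize(a,(400,190)),np.zeros((190,10,3),np.uint8),cv2.resize(b,(214,190))]))"
```

```text
time_s: 25.4
tcp_pos: [0.5023, 0.0803, 0.2063]
ee_rot: [[0.995, 0.104, -0.0], [0.104, -0.995, 0.0], [-0.0, -0.0, -1.0]]
ft_force: [-0.7, -0.7, -0.4]
finger_gap: 0.002
gripper_force: 0.0
[-0.0186 -0.1185] [-0.7 -0.7 -0.4]
scene -0.1 21 [-0.072  -0.0071]
scene -0.06 26 [-0.0423 -0.0064]
scene -0.02 30 [-0.0055 -0.0064]
scene 0.02 29 [ 0.0372 -0.0061]
scene 0.06 34 [ 0.0784 -0.0059]
side -0.1 101 [-0.0807 -0.0045]
side -0.06 102 [-0.0415 -0.0048]
side -0.02 93 [-0.0007 -0.004 ]
side 0.02 93 [ 0.0388 -0.0041]
side 0.06 97 [ 0.079  -0.0039]
t 25.5 [0.5014 0.0803 0.2048] tray [-0.0195 -0.1184] 6.0 [-0.5  0.8 -1.3] [  6.  -1. 115.   0.  66.  90.]
```

View pics/e.png

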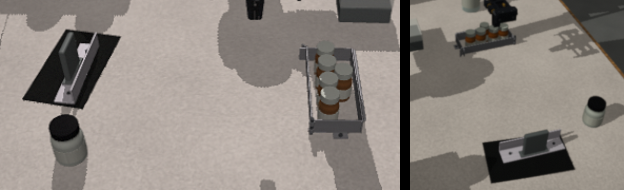

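The gate is shut across the mouth (px (308,90)) and the five bottles stand inside the tray. The straightedge stands on its mat at (75,65), and the arm is clear.

```bash
python3 -c "
from bench import ctrl
print(ctrl.job_done())"
```

```text
the job is handed in; nothing more can be done
None
```

The job is handed in at about 25.5 s: five bottles upright in the tray, gate shut to about 0.005 rad, straightedge back on its mat, no bystander disturbed; the judge returned no verdict.

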